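Get the bud pot out from behind the packed bottles

TASK

The grey-green bud pot at the back of the kiln shelf still needs its bands painted, and three bottles stand in the way. Stand all three bottles on the ware board, then set the pot on the middle of the banding wheel, and then put each bottle back on the middle of the clay cookie it came from (the one of its own colour), so the kiln can be closed. The glaze is still raw: keep everything upright, set each piece down gently without dropping it, and do not disturb the glaze jar and the kiln post that stand nearby.

Things in the scene. Friction and masses are not known exactly. Their poses are not given: they have to be found in the camera images.
- bottle_white: Round bottle, cream-white, with dark blue bands and rim. 126 mm tall, loose, 0.2-0.4 kg. Foot 46 mm across, straight body 56 mm across up to height 80, shoulder, then straight neck 24 mm across from height 96 to the top at 126; closed (mouth only drawn). Grip the neck from above, fingertips above the shoulder. Origin: centre of underside, z up.
- bottle_red: Round bottle, brick-red, with cream bands and rim. 132 mm tall, loose, 0.2-0.4 kg. Foot 46 mm across, straight body 56 mm across up to height 86, shoulder, then straight neck 24 mm across from height 102 to the top at 132; closed (mouth only drawn). Grip the neck from above, fingertips above the shoulder. Origin: centre of underside, z up.
- bottle_dark: Round bottle, near-black, with ochre-yellow bands and rim. 138 mm tall, loose, 0.2-0.4 kg. Foot 46 mm across, straight body 56 mm across up to height 92, shoulder, then straight neck 24 mm across from height 108 to the top at 138; closed (mouth only drawn). Grip the neck from above, fingertips above the shoulder. Origin: centre of underside, z up.
- cookie_white: Cream-white clay drip disc (kiln cookie), 70 mm across, 6 mm thick, fixed on the kiln shelf, in any of three places. The white bottle stands on its middle at the start, with the disc's rim showing all round. Origin: centre of underside; upper face 6 mm higher.
- cookie_red: Brick-red clay drip disc (kiln cookie), 70 mm across, 6 mm thick, fixed on the kiln shelf, in any of three places. The red bottle stands on its middle at the start, with the disc's rim showing all round. Origin: centre of underside; upper face 6 mm higher.
- cookie_dark: Near-black clay drip disc (kiln cookie), 70 mm across, 6 mm thick, fixed on the kiln shelf, in any of three places. The dark bottle stands on its middle at the start, with the disc's rim showing all round. Origin: centre of underside; upper face 6 mm higher.
- bud_pot: Squat closed bud pot, pale grey-green, tiny cream mouth, 60 mm across, 48 mm tall, loose, 0.12-0.25 kg. Wall straight from 13 to 31 mm height: grip it across there from above. Stands behind the bottles (their middles 72 mm off) on the buff kiln shelf, upper face 47 mm above the table, on a fixed brick hearth 236 x 234 mm. Origin: centre of underside, z up.
- banding_wheel: Banding wheel (turntable): green pedestal, silver round head 160 mm across with rings, flat upper face 60 mm above the table; the head turns easily about its upright axis, the pedestal is fixed. Origin: on that axis at table height. Left or right of the kiln; the ware board is on the other side.
- ware_board: Ware board, the side area: pale pine plank, 280 mm (its x) by 150 mm (its y), flat upper face 30 mm above the table, fixed. Origin: centre of underside at table height. Left or right of the kiln.
- glaze_jar: Bystander: green glass jar, white lid, 72 mm across, 85 mm tall, loose. Origin: centre of underside.
- kiln_post: Bystander: buff round kiln post, 38 mm across, 102 mm tall, loose, standing. Origin: centre of underside.
Not all that is in view belongs to the job. What is shaped like the banding_wheel but pink is not meant. There is more than one size of the bud_pot; the one meant has the size given above.

How it is judged (in metres and radians):
On the way, in this order (a step that is already met when the one before it is completed fails the run):
1. all three bottles stand on the ware board, let go, while the bud pot is still in its place on the kiln shelf (x of bottle_white in the frame of ware_board between -0.13 and 0.13 m and y of bottle_white in the frame of ware_board between -0.065 and 0.065 m and z of bottle_white in the frame of ware_board between 0.026 and 0.035 m and angle between each of bottle_white, bottle_red, bottle_dark's own z axis and vertical below 0.08 rad and contact force between each of bottle_white, bottle_red, bottle_dark and the fingers below 0.05 N and x of bottle_red in the frame of ware_board between -0.13 and 0.13 m and y of bottle_red in the frame of ware_board between -0.065 and 0.065 m and z of bottle_red in the frame of ware_board between 0.026 and 0.035 m and x of bottle_dark in the frame of ware_board between -0.13 and 0.13 m and y of bottle_dark in the frame of ware_board between -0.065 and 0.065 m and z of bottle_dark in the frame of ware_board between 0.026 and 0.035 m and distance of bud_pot from where it was at the start of the episode below 0.02 m), for 0.2 s.
2. the bud pot stands on the middle of the banding wheel, let go, while the three bottles still stand on the ware board (horizontal distance between bud_pot and banding_wheel below 0.014 m and z of bud_pot in the frame of banding_wheel between 0.056 and 0.065 m and angle between each of bud_pot, bottle_white, bottle_red, bottle_dark's own z axis and vertical below 0.08 rad and linear speed of bud_pot below 0.02 m/s and contact force between each of bud_pot, bottle_white, bottle_red, bottle_dark and the fingers below 0.05 N and x of bottle_white in the frame of ware_board between -0.13 and 0.13 m and y of bottle_white in the frame of ware_board between -0.065 and 0.065 m and z of bottle_white in the frame of ware_board between 0.026 and 0.035 m and x of bottle_red in the frame of ware_board between -0.13 and 0.13 m and y of bottle_red in the frame of ware_board between -0.065 and 0.065 m and z of bottle_red in the frame of ware_board between 0.026 and 0.035 m and x of bottle_dark in the frame of ware_board between -0.13 and 0.13 m and y of bottle_dark in the frame of ware_board between -0.065 and 0.065 m and z of bottle_dark in the frame of ware_board between 0.026 and 0.035 m), for 0.2 s.
At the end, for the whole second after the job is handed in: Each bottle stands upright and at rest on the cookie of its own colour, its middle within 12 mm of the cookie's middle, and the bud pot stands upright and at rest on the banding wheel's head, within 14 mm of its axis (horizontal distance between bud_pot and banding_wheel below 0.014 m and z of bud_pot in the frame of banding_wheel between 0.056 and 0.065 m and angle between each of bud_pot, bottle_white, bottle_red, bottle_dark's own z axis and vertical below 0.08 rad and linear speed of each of bud_pot, bottle_white, bottle_red, bottle_dark below 0.02 m/s and horizontal distance between bottle_white and cookie_white below 0.012 m and z of bottle_white in the frame of cookie_white between 0.003 and 0.01 m and horizontal distance between bottle_red and cookie_red below 0.012 m and z of bottle_red in the frame of cookie_red between 0.003 and 0.01 m and horizontal distance between bottle_dark and cookie_dark below 0.012 m and z of bottle_dark in the frame of cookie_dark between 0.003 and 0.01 m); the robot touches nothing.
It fails at once if a bottle or the bud pot is tipped by more than 35 degrees (angle between any of bottle_white, bottle_red, bottle_dark, bud_pot's own z axis and vertical above 0.61 rad).
It fails at once if a bottle or the bud pot is dropped (moves faster than 0.5 m/s while no finger touches it, a fall of about 13 mm) ((linear speed of bottle_white above 0.5 m/s and contact force between bottle_white and the fingers below 0.01 N) or (linear speed of bottle_red above 0.5 m/s and contact force between bottle_red and the fingers below 0.01 N) or (linear speed of bottle_dark above 0.5 m/s and contact force between bottle_dark and the fingers below 0.01 N) or (linear speed of bud_pot above 0.5 m/s and contact force between bud_pot and the fingers below 0.01 N)).
It fails at once if a bystander (glaze jar or kiln post) is shifted by more than 20 mm (distance of any of glaze_jar, kiln_post from where it was at the start of the episode above 0.02 m).
It also fails if it takes over 144 s, if anything falls off the work surface, if the arm or the gripper's body presses on something with over 40 N, if the wrist force passes 120 N, or if a joint passes its speed limit or range.

ROBOT

A 6-joint arm with a two-finger parallel gripper is mounted at the origin on the work surface. World frame = base frame: x ahead of the robot, y to its left, z up, the work surface at z = 0. Lengths are in mm, angles in rad, forces in N, time in s.
With the tool pointing down it reaches from about 350 to 975 mm from the base axis. Payload 7.1 kg.
Tool frame: the origin (TCP) lies midway between the tips of the shut fingers; the grasp point (between the pads) lies 19 mm behind it (ctrl.grip_depth is the distance from the TCP to the grasp point, in mm); z points along the fingers, y is the line along which they close (so a half turn about z gives the same grasp; the last joint's range is limited). The gripper opens to 88 mm and grips with 3 to 60 N. Pads are 20 mm wide; open, the fingers measure 115 mm over their backs; the gripper's body (75 mm by 178 mm) begins 61 mm behind the grasp point.
Start: joints at [-1.202, 0.423, 1.63, -0, 1.089, -0.019], TCP at [236.361, -578.566, 222.675] pointing down, gripper open.
Joint ranges: [-3, 3], [-0.9, 2.11], [0.09, 2.58], [-1.31, 4.45], [0.11, 2.69], [-2.54, 2.54]. Speed limits (rad/s): [2.39, 2.39, 3.01, 3.14, 3.14, 3.14].

INTERFACE

Orientations are given as a rotation vector (axis times angle).
In Python, from workcell import get_obs, vision, ctrl gives the robot as it stands.
- The arm moves only by the tool step_arm, never from a script. Its argument "plan" is a list of rows, each a list of 7 numbers: the opening, from -1 (shut) to 1 (fully open), then the shift along the tool's x, y, z as a fraction of full scale, then the turn, a rotation vector about the tool's x, y, z as a fraction of full scale. In form: [[fingers, dx, dy, dz, wx, wy, wz], ...]. A call has 1 to 20 rows; each row shifts and turns the commanded pose from where the row before left it, along the tool's axes as they then stand; what a row does not reach is not made up. Full scale, the value 1, is 50 mm for a shift and 0.12 rad for a turn. A row lasts 1/8 s, in which the tool goes at most 62.5 mm and 10.7 degrees, less where a joint would pass 70% of its speed; a pose out of reach is approached as far as the arm can. A call with a number of a shift or a turn outside -1 to 1 is refused whole. A call with a gripper value outside its range is refused whole. The fingers move at their own pace and stop on an object; the grip force is fixed at half the most. Time passes only in rows, so rows that do not move let the fingers close. It gives the time, the measured TCP pose, the force, the opening and the grip force at its end, in the units of the state.
- get_obs(): the state, without advancing time (a new reading comes with each control period).
- vision.get_image(name): name is "scene" or "top" or "wrist"; returns a dict with "pixels" (400x640x3 uint8, red, green, blue), "depth" (400x640 float32, mm along the optical axis (not along the pixel's ray), 0 where there is no reading), "fx", "fy", "cx", "cy" (pixels), "k1" (the pictures are not rectified: a ray, as slopes to the right and down, at radius r is drawn at 1 + k1 r^2 times it, then the intrinsics apply), "T" (4x4, takes a point from camera to world coordinates); the wrist camera has in their place "T_tool_cam" (4x4, takes a point from camera to tool coordinates, whose origin is the TCP and whose axes are the flange's). Camera axes: x right, y down, z forward; pixel columns grow to the right and rows downward; lengths in mm; the calibration is good to about 2 mm. A picture is of the moment at which its call begins: read the wrist's pose just before it.
- ctrl.close_job(): hands the job in; it is judged then, once.
The state is a dict: "t": time; "qpos": joint angles; "qvel": joint speeds; "joint_torque": joint torques, N m; "ee_pos": TCP position; "orientation": TCP orientation; "ft_force": force on the tool from outside, world axes, zero at the start; "moment": the same for the moment, N m; "width": finger opening in mm; "grasp_force": force on a finger pad.
Only numpy, scipy, OpenCV 4.12 (cv2) and the standard library are available. Lean on these libraries where they do the work, as an engineer would, in place of code of your own. Each camera call takes 0.05 s, during which the arm holds its last target. There are 200 camera calls.

## Working session

There is one attempt and no reset: what is moved stays moved. The work goes in short steps, Python scripts to look and compute and a tool call to move; the robot and the scene stay as the last step left them, time stands still between calls to the robot, and variables do not carry over. Pictures are saved under pics/ and viewed, at most 14 in all, crops included, and the job is handed in when it is done.

Besides the shell and the picture viewer there is one more tool, called after "Emit:" as name(argument=value, ...), one argument or row to a line, values as JSON. step_arm: Moves the arm, as the interface text tells. Its arguments: {"type":"object","properties":{"plan":{"type":"array","items":{"type":"array","items":{"type":"number","minimum":-1,"maximum":1}}}},"required":["plan"]}

```bash
mkdir -p pics
cat > h.py <<'E'
import numpy as np, cv2
from workcell import get_obs, vision, ctrl
from scipy.spatial.transform import Rotation as R
def grab(n):
    o=get_obs(); im=vision.get_image(n)
    if n=='wrist':
        T=np.eye(4);T[:3,:3]=R.from_rotvec(o['orientation']).as_matrix();T[:3,3]=o['ee_pos'];im['T']=T@np.array(im['T_tool_cam'])
    np.save(f'{n}.npy',im,allow_pickle=True); return im
def load(n): return np.load(f'{n}.npy',allow_pickle=True).item()
def rays(im,uv):
    uv=np.atleast_2d(np.array(uv,float)); xy=np.c_[(uv[:,0]-im['cx'])/im['fx'],(uv[:,1]-im['cy'])/im['fy']]
    s=xy.copy()
    for _ in range(20): s=xy/(1+im['k1']*(s**2).sum(1,keepdims=True))
    return np.c_[s,np.ones(len(s))]
def on_z(im,uv,z):
    d=rays(im,uv)@np.array(im['T'])[:3,:3].T; c=np.array(im['T'])[:3,3]
    return c+d*((z-c[2])/d[:,2])[:,None]
def cloud(im):
    h,w=im['depth'].shape; u,v=np.meshgrid(np.arange(w),np.arange(h))
    p=rays(im,np.c_[u.ravel(),v.ravel()])*im['depth'].reshape(-1,1)
    T=np.array(im['T']); return (p@T[:3,:3].T+T[:3,3]).reshape(h,w,3)
def save(im,f,crop=None,s=1):
    p=im['pixels'][...,::-1]
    if crop: p=p[crop[1]:crop[3],crop[0]:crop[2]]
    cv2.imwrite('pics/'+f,cv2.resize(p,None,fx=s,fy=s,interpolation=cv2.INTER_CUBIC))
E
python3 - <<'E'
from h import *
for n in('scene','top'):
    im=grab(n); save(im,n+'0.png'); T=np.array(im['T']); print(n,T.round(3).tolist(),im['fx'],im['k1'])
o=get_obs();print(o)
E
```

```text
scene [[-0.81, 0.487, -0.326, 884.487], [0.586, 0.667, -0.46, 423.195], [-0.007, -0.564, -0.825, 1036.06], [0.0, 0.0, 0.0, 1.0]] 449.1557584016774 -0.08157584671713956
top [[-0.001, -0.995, 0.098, 354.132], [-1.0, 0.002, 0.004, -106.046], [-0.004, -0.098, -0.995, 1776.323], [0.0, 0.0, 0.0, 1.0]] 506.8569886794438 -0.02489626983586156
{'t': 0.1, 'qpos': array([-1.20205647e+00,  4.23813647e-01,  1.63057413e+00, -3.20510686e-05,
        1.08860493e+00, -1.89869489e-02]), 'qvel': array([-1.04058240e-04, -1.03958929e-03, -1.38539985e-03, -2.43055162e-04,
        1.92600811e-04, -1.23067544e-05]), 'joint_torque': array([ 1.81183377e-04, -5.45615029e+01, -2.74325699e+01,  6.45494903e-02,
        1.87718763e-02, -2.91656261e-05]), 'ee_pos': array([ 236.15005809, -578.14122356,  221.96419559]), 'orientation': array([-3.08138949e+00, -6.04990350e-01,  4.26352471e-04]), 'ft_force': array([-0.15717312, -0.42946348, -0.35700213]), 'moment': array([ 0.01352457,  0.03939768, -0.02485657]), 'grasp_force': 0.0, 'width': 87.75107868517043}
```

View pics/top0.png

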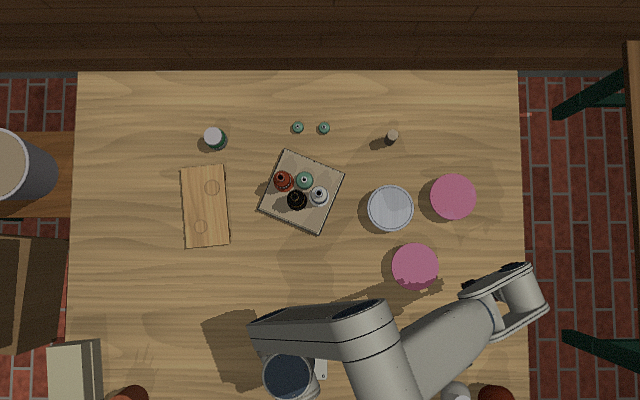

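View pics/scene0.png

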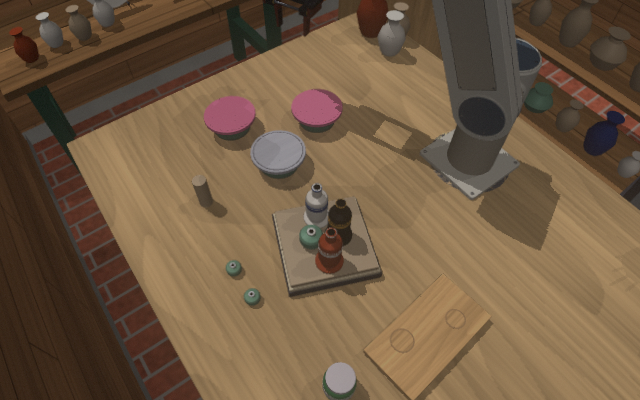

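Top view: the pot meant is at (304,180) on the kiln shelf. It could be confused with the small pots at (298,127) and (323,128), which are off the shelf and smaller. The bottles are red (284,181), dark (297,200) and white (319,196). The silver wheel is at (390,208), with pink decoys at (453,196) and (415,266). The board is at (205,206), the jar at (214,138) and the post at (391,137).

Run:
```python
from h import *
t=load('top');s=load('scene');save(t,'c0.png',(240,110,360,250),4)
ct,cs=cloud(t),cloud(s)
def sel(c,x0,y0,r,z0,z1):
    m=(np.hypot(c[...,0]-x0,c[...,1]-y0)<r)&(c[...,2]>z0)&(c[...,2]<z1); return c[m],m
def circ(p):
    A=np.c_[2*p[:,:2],np.ones(len(p))];b=(p[:,:2]**2).sum(1);x=np.linalg.lstsq(A,b,rcond=None)[0];return x[:2],np.sqrt(x[2]+x[0]**2+x[1]**2)
for n,uv,zt in(('red',(283,177),185),('dark',(297,197),191),('white',(320,190),179),('pot',(304,180),95),('sp1',(298,127),40),('sp2',(323,128),40)):
    p=on_z(t,uv,zt)[0]; print(n,'ray',p.round(), 'depth pt',ct[uv[1],uv[0]].round())
    for nm,c in(('top',ct),('scene',cs)):
        q,_=sel(c,p[0],p[1],35,zt-4,zt+6); print('  ',nm,len(q),q.mean(0).round(1) if len(q) else '', np.ptp(q,axis=0).round() if len(q) else '')
for n,uv,z in(('wheel',(390,208),60),('board',(205,206),30)):
    for nm,c in(('top',ct),('scene',cs)):
        p=on_z(t,uv,z)[0]; q,_=sel(c,p[0],p[1],105 if n=='wheel' else 200,z-8,z+6)
        h=cv2.minAreaRect(q[:,:2].astype(np.float32)); 
        print(n,nm,len(q),q.mean(0).round(1),'minrect',np.round(h[0],1),np.round(h[1]),round(h[2],1),'circ',cv2.minEnclosingCircle(q[:,:2].astype(np.float32)))
p=on_z(t,(301,192),47)[0]
for nm,c in(('top',ct),('scene',cs)):
    q,_=sel(c,p[0],p[1],190,40,50);h=cv2.minAreaRect(q[:,:2].astype(np.float32));print('hearth',nm,np.round(h[0]),np.round(h[1]),h[2],q[:,2].mean())
for n,uv,z in(('jar',(213,132),85),('post',(391,133),102)):print(n,on_z(t,uv,z).round())
```

```text
red ray [559.  29. 185.] depth pt [559.  29. 184.]
   top 38 [560.   37.5 186.5] [23. 20.  9.]
   scene 71 [562.2  39.  182.6] [23. 24.  5.]
dark ray [494. -16. 191.] depth pt [495. -16. 189.]
   top 43 [496.6  -7.9 191.9] [22. 22.  9.]
   scene 58 [500.2  -7.1 188.9] [24. 21.  5.]
white ray [518. -88. 179.] depth pt [517. -88. 182.]
   top 40 [509.4 -83.  179.3] [22. 22. 10.]
   scene 58 [513.  -82.  176.9] [23. 23.  4.]
pot ray [560. -34.  95.] depth pt [560. -34.  97.]
   top 60 [563.4 -34.6  94.6] [41. 47. 10.]
   scene 44 [566.1 -32.6  92.9] [21. 21.  6.]
sp1 ray [753. -10.  40.] depth pt [754. -10.  34.]
   top 3 [757.3  -5.2  36.8] [7. 7. 2.]
   scene 0  
sp2 ray [749. -97.  40.] depth pt [752. -97.  27.]
   top 4 [ 760.9 -104.3   39.1] [11.  7.  5.]
   scene 0  
wheel top 1482 [ 469.7 -323.9   60.6] minrect [ 470.4 -324.8] [155. 159.] 44.8 circ ((470.9272155761719, -324.7503662109375), 80.36585235595703)
wheel scene 1873 [ 475.3 -321.    57.4] minrect [ 473.  -323.5] [161. 159.] 15.6 circ ((472.5760498046875, -323.96441650390625), 82.68875122070312)
board top 3085 [479.9 311.7  30.1] minrect [487.3 251.7] [280. 277.] 5.9 circ ((484.5116271972656, 284.29949951171875), 172.4053497314453)
board scene 7797 [489.7 314.6  27.5] minrect [488.8 251.1] [283. 277.] 6.0 circ ((483.3249816894531, 284.47772216796875), 172.33518981933594)
hearth top [529. -21.] [223. 225.] 67.64649200439453 46.08046110758019
hearth scene [532. -20.] [220. 221.] 66.8892822265625 44.280285866442014
jar [[726. 277.  85.]]
post [[ 718. -326.  102.]]
```

View pics/c0.png

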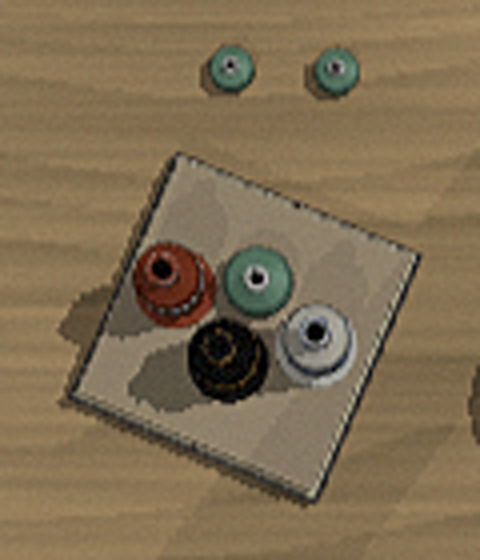

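The crop confirms the choice: the green pot at (256,278) has the red, dark and white bottles around it. All three measure 72 mm from it, as they should.

Emit:
step_arm(
  plan=[
    [0.2, 0, 0, -0.8, 0, 0, 0],
    [0.2, 0.59, -0.5, -0.2, 0, 0, 0],
    [0.2, 0.59, -0.5, -0.2, 0, 0, 0],
    [0.2, 0.59, -0.5, -0.2, 0, 0, 0],
    [0.2, 0.59, -0.5, -0.2, 0, 0, 0],
    [0.2, 0.59, -0.5, -0.2, 0, 0, 0],
    [0.2, 0.59, -0.5, -0.2, 0, 0, 0],
    [0.2, 0.59, -0.5, -0.2, 0, 0, 0],
    [0.2, 0.59, -0.5, -0.2, 0, 0, 0],
    [0.2, 0.59, -0.5, -0.2, 0, 0, 0],
    [0.2, 0.59, -0.5, -0.2, 0, 0, 0],
    [0.2, 0.59, -0.5, -0.2, 0, 0, 0],
    [0.2, 0.59, -0.5, -0.2, 0, 0, 0],
    [0.2, 0.59, -0.5, -0.2, 0, 0, 0],
    [0.2, 0.59, -0.5, -0.2, 0, 0, 0],
    [0.2, 0.59, -0.5, -0.2, 0, 0, 0],
    [0.2, 0.59, -0.5, -0.2, 0, 0, 0],
    [0.2, 0, 0, 0, 0, 0, 0],
    [0.2, 0, 0, 0, 0, 0, 0],
  ],
)

```text
t: 2.48
ee_pos: [521.5, -30.1, 422.0]
orientation: [3.083, 0.606, -0.002]
ft_force: [0.2, -0.8, 0.1]
width: 52.6
grasp_force: 0.0
```

```bash
cat >> h.py <<'E'
def d(x,y,z,o=None):
    "tool-axis shift (units of 50 mm) from present pose to world target"
    o=o or get_obs(); M=R.from_rotvec(o['orientation']).as_matrix()
    return (M.T@(np.array([x,y,z])-o['ee_pos'])/50).round(3)
E
python3 - <<'E'
from h import *
w=grab('wrist');save(w,'w1.png');o=get_obs();print(o['ee_pos'],o['orientation'],o['width'],o['qpos'],np.array(w['T']).round(2).tolist())
c=cloud(w)
for n,(x,y),zt in(('red',(561,38),185),('dark',(498.5,-7.5),191),('white',(511,-82.5),179),('pot',(565,-34),95)):
    m=(np.hypot(c[...,0]-x,c[...,1]-y)<30)&(abs(c[...,2]-zt)<5);q=c[m];print(n,len(q),q.mean(0).round(1) if len(q) else '',np.ptp(q,axis=0).round() if len(q) else '')
t=load('top');p=on_z(t,[(180,168),(225,164),(230,244),(186,248)],30);print('board',p.round(),p.mean(0).round())
ct=cloud(t);m=(abs(ct[...,2]-30)<6)&(ct[...,1]>160)&(ct[...,0]<680);q=ct[m]
m2=np.zeros(m.shape,np.uint8);m2[m]=1
n,l,st,_=cv2.connectedComponentsWithStats(m2);k=1+st[1:,4].argmax();r=cv2.minAreaRect(ct[l==k][:,:2].astype(np.float32));print(r)
E
```

```text
[521.37764953 -30.46123151 422.05853269] [ 3.08284978e+00  6.04645539e-01 -2.06199160e-03] 52.2072915568681 [-8.09305952e-02  9.29397157e-02  1.61138865e+00 -3.65453790e-04
  1.43852605e+00  1.10256697e+00] [[0.38, -0.89, -0.24, 587.78], [-0.93, -0.37, -0.1, -3.17], [0.0, 0.26, -0.97, 586.3], [0.0, 0.0, 0.0, 1.0]]
red 344 [560.8  38.7 187.3] [24. 25.  7.]
dark 307 [498.7  -6.8 193.3] [24. 24. 10.]
white 291 [511.3 -82.  181.4] [25. 25.  7.]
pot 411 [565.  -32.2  93.7] [41. 44. 10.]
board [[611. 402.  30.]
 [625. 245.  30.]
 [347. 223.  30.]
 [333. 374.  30.]] [479. 311.  30.]
((481.003662109375, 313.37396240234375), (280.4027404785156, 153.0121307373047), 5.974571704864502)
```

View pics/w1.png

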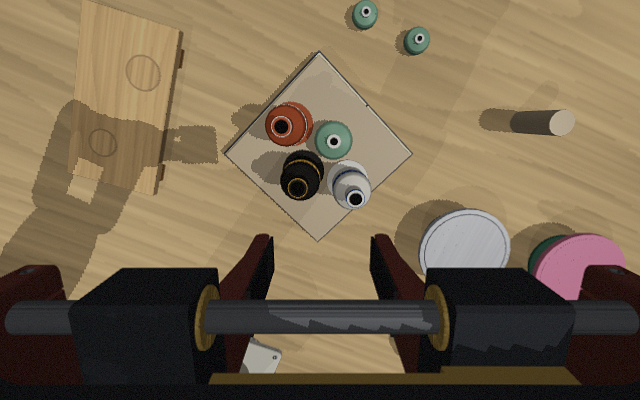

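Wrist view: red neck (281,126), dark (297,187), white (355,198), pot (333,141). All agree with the other cameras to within about 2 mm.

```bash
python3 -c "
from h import *
print(d(561,38.5,158));M=R.from_rotvec(get_obs()['orientation']).as_matrix();print(M.round(4))
P=dict(red=(561,38.5),dark=(498.7,-7),white=(511.3,-82));B=dict(red=(566,322),dark=(481,313),white=(396,304))
for k in P: print(k,(M.T@np.array([B[k][0]-P[k][0],B[k][1]-P[k][1],0])/50).round(3))
"
```

```text
[ 1.262 -0.976  5.28 ]
[[ 9.259e-01  3.777e-01 -1.300e-03]
 [ 3.777e-01 -9.259e-01 -3.000e-04]
 [-1.300e-03 -2.000e-04 -1.000e+00]]
red [ 2.234e+00 -5.212e+00 -2.000e-03]
dark [ 2.09e+00 -6.06e+00 -1.00e-03]
white [ 7.810e-01 -8.019e+00  1.000e-03]
```

Emit:
step_arm(
  plan=[
    [0.2, 0.63, -0.49, 0, 0, 0, 0],
    [0.2, 0.63, -0.49, 0, 0, 0, 0],
    [0.2, 0, 0, 0.8, 0, 0, 0],
    [0.2, 0, 0, 0.8, 0, 0, 0],
    [0.2, 0, 0, 0.8, 0, 0, 0],
    [0.2, 0, 0, 0.8, 0, 0, 0],
    [0.2, 0, 0, 0.6, 0, 0, 0],
    [0.2, 0, 0, 0.6, 0, 0, 0],
    [0.2, 0, 0, 0.5, 0, 0, 0],
    [0.2, 0, 0, 0.38, 0, 0, 0],
    [0.2, 0, 0, 0, 0, 0, 0],
    [0.2, 0, 0, 0, 0, 0, 0],
  ],
)

```text
t: 4.03
ee_pos: [562.1, 38.7, 159.3]
orientation: [3.083, 0.604, 0.001]
ft_force: [-1.0, 0.2, 0.5]
width: 52.6
grasp_force: 0.0
```

```bash
python3 -c "
from h import *
print(d(561,38.5,158)); save(grab('wrist'),'w2.png')"
```

```text
[-0.022 -0.004  0.026]
```

View pics/w2.png

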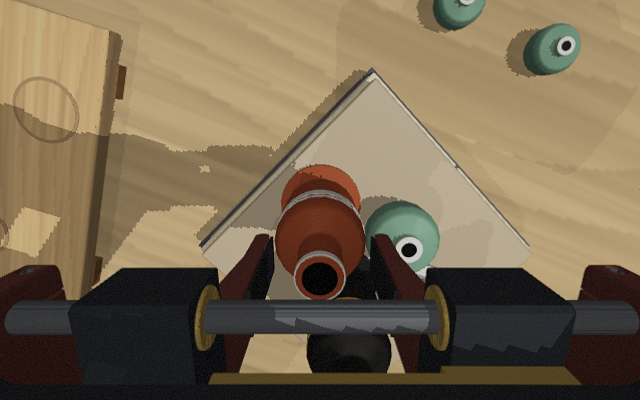

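The red neck, mouth at (320,277), is centred between the fingers. I'll close, lift, and carry it to the board.

Emit:
step_arm(
  plan=[
    [-1, 0, 0, 0, 0, 0, 0],
    [-1, 0, 0, 0, 0, 0, 0],
    [-1, 0, 0, 0, 0, 0, 0],
    [-1, 0, 0, 0, 0, 0, 0],
    [-1, 0, 0, 0, 0, 0, 0],
    [-1, 0, 0, 0, 0, 0, 0],
  ],
)

```text
t: 4.82
ee_pos: [562.0, 39.5, 158.9]
orientation: [-3.083, -0.605, -0.001]
ft_force: [0.6, 1.4, 3.8]
width: 23.4
grasp_force: 30.0
```

Emit:
step_arm(
  plan=[
    [-1, 0, 0, -0.1, 0, 0, 0],
    [-1, 0, 0, -0.3, 0, 0, 0],
    [-1, 0, 0, -0.5, 0, 0, 0],
    [-1, 0, 0, -0.5, 0, 0, 0],
    [-1, 0, 0, -0.4, 0, 0, 0],
    [-1, 0, 0, -0.2, 0, 0, 0],
    [-1, 0.1, -0.24, 0, 0, 0, 0],
    [-1, 0.2, -0.48, 0, 0, 0, 0],
    [-1, 0.24, -0.56, 0, 0, 0, 0],
    [-1, 0.24, -0.56, 0, 0, 0, 0],
    [-1, 0.24, -0.56, 0, 0, 0, 0],
    [-1, 0.24, -0.56, 0, 0, 0, 0],
    [-1, 0.24, -0.56, 0, 0, 0, 0],
    [-1, 0.24, -0.56, 0, 0, 0, 0],
    [-1, 0.24, -0.56, 0, 0, 0, 0],
    [-1, 0.15, -0.36, 0, 0, 0, 0],
    [-1, 0.08, -0.18, 0, 0, 0, 0],
    [-1, 0, 0, 0, 0, 0, 0],
    [-1, 0, 0, 0, 0, 0, 0],
  ],
)

```text
t: 7.2
ee_pos: [566.2, 320.2, 258.6]
orientation: [3.083, 0.604, -0.001]
ft_force: [-1.4, -0.8, -1.9]
width: 23.7
grasp_force: 30.0
```

```bash
python3 -c "
from h import *
print(d(566,322,137.5),get_obs()['width']); save(grab('wrist'),'w3.png')"
```

```text
[ 0.011 -0.037  2.422] 23.722761996230684
```

Emit:
step_arm(
  plan=[
    [-1, 0, 0, 0.4, 0, 0, 0],
    [-1, 0, 0, 0.6, 0, 0, 0],
    [-1, 0, 0, 0.6, 0, 0, 0],
    [-1, 0, 0, 0.4, 0, 0, 0],
    [-1, 0, 0, 0.2, 0, 0, 0],
    [-1, 0, 0, 0.1, 0, 0, 0],
    [-1, 0, 0, 0.06, 0, 0, 0],
    [-1, 0, 0, 0.05, 0, 0, 0],
    [-1, 0, 0, 0.02, 0, 0, 0],
    [-1, 0, 0, 0, 0, 0, 0],
    [-1, 0, 0, 0, 0, 0, 0],
  ],
)

```text
t: 8.62
ee_pos: [566.3, 321.0, 137.4]
orientation: [-3.083, -0.605, -0.001]
ft_force: [-0.0, 1.5, -2.3]
width: 23.6
grasp_force: 30.0
```

Emit:
step_arm(
  plan=[
    [-1, 0, 0, 0.02, 0, 0, 0],
    [-1, 0, 0, 0.02, 0, 0, 0],
    [-1, 0, 0, 0, 0, 0, 0],
  ],
)

```text
t: 9.0
ee_pos: [566.5, 321.2, 135.9]
orientation: [-3.082, -0.605, -0.001]
ft_force: [-1.0, 0.1, 4.3]
width: 23.9
grasp_force: 30.0
```

Contact is felt, so I'll release and go to the dark bottle.

Emit:
step_arm(
  plan=[
    [0.2, 0, 0, 0, 0, 0, 0],
    [0.2, 0, 0, 0, 0, 0, 0],
    [0.2, 0, 0, 0, 0, 0, 0],
    [0.2, 0, 0, -0.3, 0, 0, 0],
    [0.2, 0, 0, -0.6, 0, 0, 0],
    [0.2, 0, 0, -0.8, 0, 0, 0],
    [0.2, 0, 0, -0.8, 0, 0, 0],
    [0.2, -0.37, 0.56, 0, 0, 0, 0],
    [0.2, -0.42, 0.62, 0, 0, 0, 0],
    [0.2, -0.42, 0.62, 0, 0, 0, 0],
    [0.2, -0.42, 0.62, 0, 0, 0, 0],
    [0.2, -0.42, 0.62, 0, 0, 0, 0],
    [0.2, -0.42, 0.63, 0, 0, 0, 0],
    [0.2, -0.42, 0.63, 0, 0, 0, 0],
    [0.2, -0.42, 0.63, 0, 0, 0, 0],
    [0.2, -0.42, 0.63, 0, 0, 0, 0],
    [0.2, 0, 0, 0, 0, 0, 0],
    [0.2, 0, 0, 0, 0, 0, 0],
  ],
)

```text
t: 11.25
ee_pos: [499.1, -6.6, 260.9]
orientation: [-3.083, -0.604, -0.002]
ft_force: [0.3, 0.8, 0.2]
width: 52.7
grasp_force: 0.0
```

```bash
python3 -c "
from h import *
print(d(498.7,-7,164))
c=cloud(grab('wrist'))
for n,(x,y),zt in(('dark',(498.7,-7),191),('white',(511,-82.5),179)):
    m=(np.hypot(c[...,0]-x,c[...,1]-y)<30)&(abs(c[...,2]-zt)<5);q=c[m];print(n,len(q),q.mean(0).round(1) if len(q) else '')
t=grab('top');c=cloud(t);m=(np.hypot(c[...,0]-566,c[...,1]-322)<40)&(abs(c[...,2]-162)<5);print(m.sum(),c[m].mean(0))
"
```

```text
[-0.012  0.004  1.938]
dark 833 [498.9  -6.4 193.3]
white 755 [511.4 -81.1 181.2]
39 [564.11597938 318.8541055  161.67985217]
```

Red is standing on the board. Next I'll descend on dark, grip it and lift.

Emit:
step_arm(
  plan=[
    [0.2, 0, 0, 0.5, 0, 0, 0],
    [0.2, 0, 0, 0.5, 0, 0, 0],
    [0.2, 0, 0, 0.5, 0, 0, 0],
    [0.2, 0, 0, 0.3, 0, 0, 0],
    [0.2, 0, 0, 0.14, 0, 0, 0],
    [0.2, 0, 0, 0, 0, 0, 0],
    [-1, 0, 0, 0, 0, 0, 0],
    [-1, 0, 0, 0, 0, 0, 0],
    [-1, 0, 0, 0, 0, 0, 0],
    [-1, 0, 0, 0, 0, 0, 0],
    [-1, 0, 0, 0, 0, 0, 0],
    [-1, 0, 0, 0, 0, 0, 0],
  ],
)

```text
t: 12.85
ee_pos: [498.9, -6.8, 163.5]
orientation: [-3.083, -0.605, -0.001]
ft_force: [-1.4, 1.3, 6.0]
width: 23.5
grasp_force: 30.0
```

Emit:
step_arm(
  plan=[
    [-1, 0, 0, -0.1, 0, 0, 0],
    [-1, 0, 0, -0.3, 0, 0, 0],
    [-1, 0, 0, -0.5, 0, 0, 0],
    [-1, 0, 0, -0.5, 0, 0, 0],
    [-1, 0, 0, -0.4, 0, 0, 0],
    [-1, 0, 0, -0.2, 0, 0, 0],
    [-1, 0.08, -0.23, 0, 0, 0, 0],
    [-1, 0.15, -0.44, 0, 0, 0, 0],
    [-1, 0.2, -0.58, 0, 0, 0, 0],
    [-1, 0.2, -0.58, 0, 0, 0, 0],
    [-1, 0.2, -0.58, 0, 0, 0, 0],
    [-1, 0.2, -0.58, 0, 0, 0, 0],
    [-1, 0.2, -0.58, 0, 0, 0, 0],
    [-1, 0.2, -0.58, 0, 0, 0, 0],
    [-1, 0.2, -0.58, 0, 0, 0, 0],
    [-1, 0.2, -0.58, 0, 0, 0, 0],
    [-1, 0.15, -0.43, 0, 0, 0, 0],
    [-1, 0.1, -0.32, 0, 0, 0, 0],
    [-1, 0, 0, 0, 0, 0, 0],
    [-1, 0, 0, 0, 0, 0, 0],
  ],
)

```text
t: 15.35
ee_pos: [480.3, 312.3, 263.0]
orientation: [3.082, 0.605, -0.001]
ft_force: [0.6, 0.1, -1.7]
width: 23.7
grasp_force: 30.0
```

Emit:
step_arm(
  plan=[
    [-1, 0, 0, 0.4, 0, 0, 0],
    [-1, 0, 0, 0.6, 0, 0, 0],
    [-1, 0, 0, 0.6, 0, 0, 0],
    [-1, 0, 0, 0.4, 0, 0, 0],
    [-1, 0, 0, 0.2, 0, 0, 0],
    [-1, 0, 0, 0.1, 0, 0, 0],
    [-1, 0, 0, 0.06, 0, 0, 0],
    [-1, 0, 0, 0.04, 0, 0, 0],
    [-1, 0, 0, 0, 0, 0, 0],
    [-1, 0, 0, 0, 0, 0, 0],
  ],
)

```text
t: 16.6
ee_pos: [480.5, 313.0, 143.5]
orientation: [-3.082, -0.605, -0.001]
ft_force: [0.3, 0.3, -2.1]
width: 24.0
grasp_force: 30.0
```

Emit:
step_arm(
  plan=[
    [-1, 0, 0, 0.02, 0, 0, 0],
    [-1, 0, 0, 0.02, 0, 0, 0],
    [-1, 0, 0, 0.01, 0, 0, 0],
    [-1, 0, 0, 0, 0, 0, 0],
  ],
)

```text
t: 17.1
ee_pos: [480.4, 312.9, 140.6]
orientation: [-3.083, -0.605, 0.0]
ft_force: [0.8, -0.2, -2.3]
width: 23.9
grasp_force: 30.0
```

Emit:
step_arm(
  plan=[
    [-1, 0, 0, 0.02, 0, 0, 0],
    [-1, 0, 0, 0.01, 0, 0, 0],
    [-1, 0, 0, 0, 0, 0, 0],
  ],
)

```text
t: 17.48
ee_pos: [481.0, 313.3, 140.5]
orientation: [-3.082, -0.605, -0.003]
ft_force: [-2.0, -1.2, 8.4]
width: 24.0
grasp_force: 30.0
```

Emit:
step_arm(
  plan=[
    [0.2, 0, 0, 0, 0, 0, 0],
    [0.2, 0, 0, 0, 0, 0, 0],
    [0.2, 0, 0, 0, 0, 0, 0],
    [0.2, 0, 0, -0.3, 0, 0, 0],
    [0.2, 0, 0, -0.6, 0, 0, 0],
    [0.2, 0, 0, -0.8, 0, 0, 0],
    [0.2, 0, 0, -0.8, 0, 0, 0],
    [0.2, -0.2, 0.62, 0, 0, 0, 0],
    [0.2, -0.2, 0.62, 0, 0, 0, 0],
    [0.2, -0.2, 0.63, 0, 0, 0, 0],
    [0.2, -0.2, 0.63, 0, 0, 0, 0],
    [0.2, -0.2, 0.63, 0, 0, 0, 0],
    [0.2, -0.2, 0.63, 0, 0, 0, 0],
    [0.2, -0.2, 0.63, 0, 0, 0, 0],
    [0.2, -0.2, 0.63, 0, 0, 0, 0],
    [0.2, -0.2, 0.63, 0, 0, 0, 0],
    [0.2, -0.2, 0.63, 0, 0, 0, 0],
    [0.2, -0.21, 0.63, 0, 0, 0, 0],
    [0.2, -0.21, 0.63, 0, 0, 0, 0],
    [0.2, 0, 0, 0, 0, 0, 0],
  ],
)

```text
t: 19.98
ee_pos: [511.1, -83.5, 265.1]
orientation: [3.083, 0.601, 0.002]
ft_force: [-1.0, -0.4, -0.3]
width: 52.8
grasp_force: 0.0
```

```bash
python3 -c "
from h import *
print(d(511.3,-81.8,153))
c=cloud(grab('wrist'))
for n,(x,y),zt in(('white',(511,-82.5),179),('pot',(565,-33),95)):
    m=(np.hypot(c[...,0]-x,c[...,1]-y)<30)&(abs(c[...,2]-zt)<5);q=c[m];print(n,len(q),q.mean(0).round(1) if len(q) else '')
t=grab('top');c=cloud(t)
for x,y,z in((566,322,162),(481,313,168)):
  m=(np.hypot(c[...,0]-x,c[...,1]-y)<40)&(abs(c[...,2]-z)<5);print(m.sum(),c[m].mean(0))
"
```

```text
[ 0.014 -0.032  2.242]
white 733 [511.4 -82.1 181.4]
pot 892 [564.4 -32.5  93.7]
42 [564.35010317 318.88921457 162.44715079]
40 [480.19354976 311.45468544 167.86538136]
```

Emit:
step_arm(
  plan=[
    [0.2, 0.01, -0.03, 0.5, 0, 0, 0],
    [0.2, 0, 0, 0.5, 0, 0, 0],
    [0.2, 0, 0, 0.5, 0, 0, 0],
    [0.2, 0, 0, 0.4, 0, 0, 0],
    [0.2, 0, 0, 0.24, 0, 0, 0],
    [0.2, 0, 0, 0.1, 0, 0, 0],
    [0.2, 0, 0, 0, 0, 0, 0],
    [-1, 0, 0, 0, 0, 0, 0],
    [-1, 0, 0, 0, 0, 0, 0],
    [-1, 0, 0, 0, 0, 0, 0],
    [-1, 0, 0, 0, 0, 0, 0],
    [-1, 0, 0, 0, 0, 0, 0],
    [-1, 0, 0, 0, 0, 0, 0],
  ],
)

```text
t: 21.7
ee_pos: [511.1, -80.4, 152.4]
orientation: [3.082, 0.605, 0.001]
ft_force: [-0.3, -0.1, 3.1]
width: 23.9
grasp_force: 30.0
```

Emit:
step_arm(
  plan=[
    [-1, 0, 0, -0.1, 0, 0, 0],
    [-1, 0, 0, -0.4, 0, 0, 0],
    [-1, 0, 0, -0.6, 0, 0, 0],
    [-1, 0, 0, -0.6, 0, 0, 0],
    [-1, 0, 0, -0.4, 0, 0, 0],
    [-1, 0, 0, -0.1, 0, 0, 0],
    [-1, 0.03, -0.31, 0, 0, 0, 0],
    [-1, 0.06, -0.5, 0, 0, 0, 0],
    [-1, 0.07, -0.7, 0, 0, 0, 0],
    [-1, 0.07, -0.75, 0, 0, 0, 0],
    [-1, 0.07, -0.75, 0, 0, 0, 0],
    [-1, 0.07, -0.75, 0, 0, 0, 0],
    [-1, 0.07, -0.75, 0, 0, 0, 0],
    [-1, 0.07, -0.75, 0, 0, 0, 0],
    [-1, 0.07, -0.75, 0, 0, 0, 0],
    [-1, 0.07, -0.75, 0, 0, 0, 0],
    [-1, 0.07, -0.7, 0, 0, 0, 0],
    [-1, 0.06, -0.55, 0, 0, 0, 0],
    [-1, 0, 0, 0, 0, 0, 0],
    [-1, 0, 0, 0, 0, 0, 0],
  ],
)

```text
t: 24.2
ee_pos: [394.5, 304.6, 261.2]
orientation: [3.081, 0.606, -0.003]
ft_force: [0.6, -0.1, -2.2]
width: 23.4
grasp_force: 29.9
```

Emit:
step_arm(
  plan=[
    [-1, 0, 0, 0.4, 0, 0, 0],
    [-1, 0, 0, 0.6, 0, 0, 0],
    [-1, 0, 0, 0.6, 0, 0, 0],
    [-1, 0, 0, 0.5, 0, 0, 0],
    [-1, 0, 0, 0.3, 0, 0, 0],
    [-1, 0, 0, 0.12, 0, 0, 0],
    [-1, 0, 0, 0.06, 0, 0, 0],
    [-1, 0, 0, 0.02, 0, 0, 0],
    [-1, 0, 0, 0.02, 0, 0, 0],
    [-1, 0, 0, 0, 0, 0, 0],
  ],
)

```text
t: 25.45
ee_pos: [395.6, 305.4, 131.5]
orientation: [-3.082, -0.605, -0.001]
ft_force: [-0.9, -0.9, -2.8]
width: 23.6
grasp_force: 29.9
```

Emit:
step_arm(
  plan=[
    [-1, 0, 0, 0.02, 0, 0, 0],
    [-1, 0, 0, 0.02, 0, 0, 0],
    [-1, 0, 0, 0, 0, 0, 0],
  ],
)

```text
t: 25.82
ee_pos: [395.6, 305.3, 129.4]
orientation: [-3.083, -0.605, -0.001]
ft_force: [-0.3, -0.4, 0.9]
width: 23.5
grasp_force: 30.0
```

Emit:
step_arm(
  plan=[
    [0.2, 0, 0, 0.01, 0, 0, 0],
    [0.2, 0, 0, 0, 0, 0, 0],
    [0.2, 0, 0, 0, 0, 0, 0],
    [0.2, 0, 0, -0.3, 0, 0, 0],
    [0.2, 0, 0, -0.6, 0, 0, 0],
    [0.2, 0, 0, -0.6, 0, 0, 0],
    [0.2, 0, 0, -0.6, 0, 0, 0],
    [0.2, 0.06, 0.74, 0, 0, 0, 0],
    [0.2, 0.06, 0.75, 0, 0, 0, 0],
    [0.2, 0.06, 0.75, 0, 0, 0, 0],
    [0.5, 0.06, 0.75, 0, 0, 0, 0],
    [0.8, 0.06, 0.75, 0, 0, 0, 0],
    [0.8, 0.06, 0.76, 0, 0, 0, 0],
    [0.8, 0.06, 0.76, 0, 0, 0, 0],
    [0.8, 0.06, 0.76, 0, 0, 0, 0],
    [0.8, 0.06, 0.76, 0, 0, 0, 0],
    [0.8, 0.04, 0.76, 0, 0, 0, 0],
    [0.8, 0, 0, 0, 0, 0, 0],
    [0.8, 0, 0, 0, 0, 0, 0],
  ],
)

```text
t: 28.2
ee_pos: [564.5, -32.5, 234.1]
orientation: [-3.083, -0.605, -0.0]
ft_force: [-0.5, 0.3, -0.1]
width: 79.0
grasp_force: 0.0
```

Run:
```python
from h import *
w=grab('wrist');save(w,'w4.png');c=cloud(w)
m=(np.hypot(c[...,0]-565,c[...,1]+33)<40)&(c[...,2]>60)&(c[...,2]<90)
print(cv2.minEnclosingCircle(c[m][:,:2].astype(np.float32)))
m=(np.hypot(c[...,0]-565,c[...,1]+33)<40)&(c[...,2]>92);print(c[m].mean(0),c[m][:,2].max())
print(d(565,-33,57.5))
t=grab('top');c=cloud(t)
for x,y,z in((566,322,162),(481,313,168),(396,304,156)):
  m=(np.hypot(c[...,0]-x,c[...,1]-y)<40)&(abs(c[...,2]-z)<5);print(m.sum(),c[m].mean(0))
```

```text
((564.2564697265625, -32.02974319458008), 29.989803314208984)
[586.68032426 -27.40698716 329.51523518] 354.5076267734989
[0.004 0.021 3.531]
37 [564.86718591 318.57301032 162.74917281]
45 [479.05406188 312.55632939 168.20937669]
41 [394.13347422 304.11937494 156.41041302]
```

View pics/w4.png

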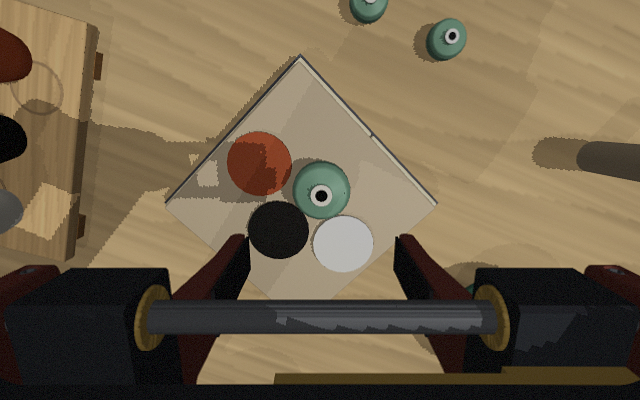

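Wrist view: the cookies are uncovered, red at (259,163), dark at (278,229) and white at (343,244). The pot is at (321,191), with a fitted radius of 30 mm as expected. I'll measure the cookies from this same image.

Run:
```python
from h import *
w=load('wrist');c=cloud(w);p=w['pixels'].astype(int);r,g,b=p[...,0],p[...,1],p[...,2]
for n,(x,y),m in(('red',(561,38.5),(r>1.5*g)),('dark',(498.7,-7),(r+g+b<120)),('white',(511.3,-82),(abs(r-b)<25)&(r>120))):
    m=(m&(np.hypot(c[...,0]-x,c[...,1]-y)<45)&(c[...,2]<60)).astype(np.uint8)
    k=max(cv2.findContours(m,0,1)[0],key=cv2.contourArea)
    q=on_z(w,k[:,0,:],53);print(n,cv2.minEnclosingCircle(q[:,:2].astype(np.float32)),np.round(cv2.fitEllipse(q[:,:2].astype(np.float32))[:2],1))
```

```text
red ((560.9852294921875, 39.07362365722656), 35.03891372680664) [[561.   39. ]
 [ 68.2  69. ]]
dark ((497.9281005859375, -6.479321479797363), 35.03901290893555) [[497.8  -6.3]
 [ 67.9  68.8]]
white ((510.35089111328125, -81.99658203125), 35.76121139526367) [[509.9 -81.8]
 [ 68.9  69.5]]
```

Emit:
step_arm(
  plan=[
    [0.8, 0, 0.01, 0.7, 0, 0, 0],
    [0.8, 0, 0, 0.7, 0, 0, 0],
    [0.8, 0, 0, 0.7, 0, 0, 0],
    [0.8, 0, 0, 0.6, 0, 0, 0],
    [0.8, 0, 0, 0.4, 0, 0, 0],
    [0.8, 0, 0, 0.25, 0, 0, 0],
    [0.8, 0, 0, 0.15, 0, 0, 0],
    [0.8, 0, 0, 0, 0, 0, 0],
    [0.8, 0, 0, 0, 0, 0, 0],
  ],
)

```text
t: 29.42
ee_pos: [565.6, -33.3, 59.4]
orientation: [3.082, 0.605, 0.002]
ft_force: [0.2, -0.4, -0.1]
width: 79.2
grasp_force: 0.0
```

Emit:
step_arm(
  plan=[
    [0.8, 0, 0, 0.04, 0, 0, 0],
    [0.8, 0, 0, 0.02, 0, 0, 0],
    [-1, 0, 0, 0, 0, 0, 0],
    [-1, 0, 0, 0, 0, 0, 0],
    [-1, 0, 0, 0, 0, 0, 0],
    [-1, 0, 0, 0, 0, 0, 0],
    [-1, 0, 0, 0, 0, 0, 0],
  ],
)

```text
t: 30.3
ee_pos: [565.0, -33.2, 55.7]
orientation: [-3.083, -0.605, 0.0]
ft_force: [-0.6, 0.5, 1.2]
width: 59.1
grasp_force: 30.0
```

Emit:
step_arm(
  plan=[
    [-1, 0, 0, -0.1, 0, 0, 0],
    [-1, 0, 0, -0.3, 0, 0, 0],
    [-1, 0, 0, -0.5, 0, 0, 0],
    [-1, 0, 0, -0.5, 0, 0, 0],
    [-1, 0, 0, -0.4, 0, 0, 0],
    [-1, 0, 0, -0.2, 0, 0, 0],
    [-1, -0.15, 0.18, 0, 0, 0, 0],
    [-1, -0.25, 0.3, 0, 0, 0, 0],
    [-1, -0.36, 0.43, 0, 0, 0, 0],
    [-1, -0.36, 0.43, 0, 0, 0, 0],
    [-1, -0.36, 0.43, 0, 0, 0, 0],
    [-1, -0.36, 0.43, 0, 0, 0, 0],
    [-1, -0.36, 0.43, 0, 0, 0, 0],
    [-1, -0.36, 0.43, 0, 0, 0, 0],
    [-1, -0.36, 0.43, 0, 0, 0, 0],
    [-1, -0.36, 0.43, 0, 0, 0, 0],
    [-1, -0.3, 0.36, 0, 0, 0, 0],
    [-1, -0.2, 0.24, 0, 0, 0, 0],
    [-1, -0.15, 0.165, 0, 0, 0, 0],
    [-1, 0, 0, 0, 0, 0, 0],
  ],
)

```text
t: 32.8
ee_pos: [471.3, -324.9, 155.4]
orientation: [-3.083, -0.604, 0.001]
ft_force: [1.1, -0.7, -2.0]
width: 58.9
grasp_force: 30.0
```

Emit:
step_arm(
  plan=[
    [-1, 0, 0, 0.4, 0, 0, 0],
    [-1, 0, 0, 0.5, 0, 0, 0],
    [-1, 0, 0, 0.4, 0, 0, 0],
    [-1, 0, 0, 0.2, 0, 0, 0],
    [-1, 0, 0, 0.1, 0, 0, 0],
    [-1, 0, 0, 0.06, 0, 0, 0],
    [-1, 0, 0, 0.02, 0, 0, 0],
    [-1, 0, 0, 0, 0, 0, 0],
  ],
)

```text
t: 33.8
ee_pos: [471.9, -324.6, 72.1]
orientation: [3.082, 0.605, 0.001]
ft_force: [-0.3, -0.2, -1.8]
width: 59.2
grasp_force: 30.0
```

Emit:
step_arm(
  plan=[
    [-1, 0, 0, 0.02, 0, 0, 0],
    [-1, 0, 0, 0.02, 0, 0, 0],
    [-1, 0, 0, 0.02, 0, 0, 0],
    [-1, 0, 0, 0, 0, 0, 0],
  ],
)

```text
t: 34.3
ee_pos: [471.8, -324.4, 68.7]
orientation: [3.083, 0.605, 0.0]
ft_force: [-0.3, 0.2, -0.5]
width: 59.3
grasp_force: 30.0
```

Emit:
step_arm(
  plan=[
    [-1, 0, 0, 0.01, 0, 0, 0],
    [-1, 0, 0, 0, 0, 0, 0],
    [0.8, 0, 0, 0, 0, 0, 0],
    [0.8, 0, 0, 0, 0, 0, 0],
    [0.8, 0, 0, 0, 0, 0, 0],
    [0.8, 0, 0, 0, 0, 0, 0],
    [0.8, 0, 0, -0.3, 0, 0, 0],
    [0.8, 0, 0, -0.7, 0, 0, 0],
    [0.8, 0, 0, -0.8, 0, 0, 0],
    [0.8, 0, 0, -0.8, 0, 0, 0],
    [0.6, 0, 0, -0.8, 0, 0, 0],
    [0.2, 0, 0, -0.6, 0, 0, 0],
    [0.2, 0, 0, 0, 0, 0, 0],
    [0.2, 0, 0, 0, 0, 0, 0],
  ],
)

```text
t: 36.05
ee_pos: [471.2, -324.1, 267.7]
orientation: [-3.082, -0.605, 0.001]
ft_force: [-0.1, 0.2, -0.4]
width: 53.2
grasp_force: 0.0
```

Run:
```python
from h import *
w=grab('wrist');t=grab('top');save(w,'w5.png')
p=get_obs()['ee_pos'];print(p)
for n,im in(('wrist',w),('top',t)):
    c=cloud(im);rr=np.hypot(c[...,0]-471.5,c[...,1]+324.3)
    m=(rr<45)&(c[...,2]>75)&(c[...,2]<100);print(n,cv2.minEnclosingCircle(c[m][:,:2].astype(np.float32)))
    mm=(rr<45)&(abs(c[...,2]-108)<4);m=(rr<100)&(abs(c[...,2]-60)<6);print('  top z',c[(rr<12)][:,2].max(),'wheel',cv2.minEnclosingCircle(c[m][:,:2].astype(np.float32)))
c=cloud(t)
for x,y,z in((566,322,162),(481,313,168),(396,304,156)):
  m=(np.hypot(c[...,0]-x,c[...,1]-y)<40)&(abs(c[...,2]-z)<5);print(m.sum(),c[m].mean(0))
```

```text
[ 470.99020742 -323.90724386  266.84646259]
wrist ((471.7380065917969, -324.71734619140625), 29.80436134338379)
  top z 112.97532459412639 wheel ((471.4969787597656, -323.83355712890625), 79.76820373535156)
top ((0.0, 0.0), 0.0)
  top z 627.3362250834771 wheel ((470.7094421386719, -324.33294677734375), 79.90770721435547)
41 [564.26558852 318.65119025 162.87343182]
44 [478.78812201 311.70234697 168.27553493]
41 [394.77163107 303.89811682 155.78127056]
```

View pics/w5.png

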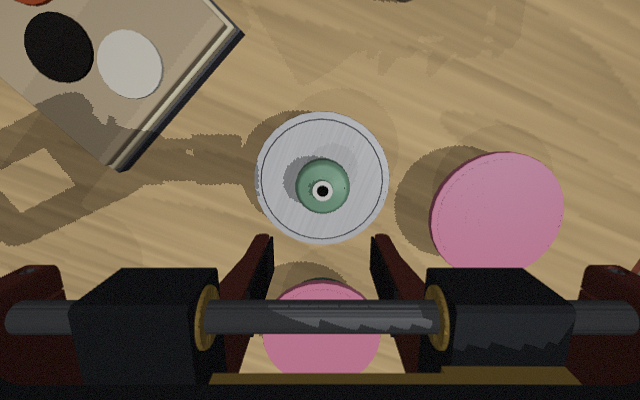

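The pot at (322,190) is upright on the wheel, about 1 mm from its axis, and the bottles are still on the board. Next I'll fetch white back.

Emit:
step_arm(
  plan=[
    [0.2, 0.21, -0.76, 0, 0, 0, 0],
    [0.2, 0.21, -0.76, 0, 0, 0, 0],
    [0.2, 0.21, -0.76, 0, 0, 0, 0],
    [0.2, 0.21, -0.76, 0, 0, 0, 0],
    [0.2, 0.21, -0.76, 0, 0, 0, 0],
    [0.2, 0.21, -0.76, 0, 0, 0, 0],
    [0.2, 0.21, -0.76, 0, 0, 0, 0],
    [0.2, 0.21, -0.76, 0, 0, 0, 0],
    [0.2, 0.21, -0.76, 0, 0, 0, 0],
    [0.2, 0.21, -0.77, 0, 0, 0, 0],
    [0.2, 0.21, -0.77, 0, 0, 0, 0],
    [0.2, 0.21, -0.77, 0, 0, 0, 0],
    [0.2, 0.21, -0.77, 0, 0, 0, 0],
    [0.2, 0.21, -0.77, 0, 0, 0, 0],
    [0.2, 0.21, -0.77, 0, 0, 0, 0],
    [0.2, 0.2, -0.77, 0, 0, 0, 0],
    [0.2, 0, 0, 0, 0, 0, 0],
    [0.2, 0, 0, 0, 0, 0, 0],
  ],
)

```text
t: 38.4
ee_pos: [395.0, 304.3, 267.2]
orientation: [3.081, 0.606, -0.003]
ft_force: [0.4, -0.6, -0.1]
width: 52.8
grasp_force: 0.0
```

Run:
```python
from h import *
print(d(395.6,305.2,130));c=cloud(grab('wrist'))
for x,y,z in((566,322,162),(481,313,168),(396,304,156)):
  m=(np.hypot(c[...,0]-x,c[...,1]-y)<40)&(abs(c[...,2]-z)<5);print(m.sum(),c[m].mean(0))
```

```text
[ 0.024 -0.014  2.744]
215 [555.14539761 317.59699288 163.21226635]
824 [479.48932631 312.86453972 170.47923633]
617 [395.59664091 304.23528763 158.36799597]
```

Emit:
step_arm(
  plan=[
    [0.2, 0.01, 0, 0.6, 0, 0, 0],
    [0.2, 0, 0, 0.6, 0, 0, 0],
    [0.2, 0, 0, 0.6, 0, 0, 0],
    [0.2, 0, 0, 0.5, 0, 0, 0],
    [0.2, 0, 0, 0.3, 0, 0, 0],
    [0.2, 0, 0, 0.14, 0, 0, 0],
    [0.2, 0, 0, 0, 0, 0, 0],
    [-1, 0, 0, 0, 0, 0, 0],
    [-1, 0, 0, 0, 0, 0, 0],
    [-1, 0, 0, 0, 0, 0, 0],
    [-1, 0, 0, 0, 0, 0, 0],
    [-1, 0, 0, 0, 0, 0, 0],
    [-1, 0, 0, 0, 0, 0, 0],
  ],
)

```text
t: 40.08
ee_pos: [396.3, 305.3, 131.5]
orientation: [-3.083, -0.605, -0.001]
ft_force: [-0.3, -1.4, 5.2]
width: 23.6
grasp_force: 30.0
```

Emit:
step_arm(
  plan=[
    [-1, 0, 0, -0.1, 0, 0, 0],
    [-1, 0, 0, -0.4, 0, 0, 0],
    [-1, 0, 0, -0.6, 0, 0, 0],
    [-1, 0, 0, -0.7, 0, 0, 0],
    [-1, 0, 0, -0.5, 0, 0, 0],
    [-1, 0, 0, -0.2, 0, 0, 0],
    [-1, -0.03, 0.31, 0, 0, 0, 0],
    [-1, -0.06, 0.5, 0, 0, 0, 0],
    [-1, -0.07, 0.7, 0, 0, 0, 0],
    [-1, -0.08, 0.75, 0, 0, 0, 0],
    [-1, -0.08, 0.75, 0, 0, 0, 0],
    [-1, -0.07, 0.75, 0, 0, 0, 0],
    [-1, -0.07, 0.75, 0, 0, 0, 0],
    [-1, -0.07, 0.75, 0, 0, 0, 0],
    [-1, -0.07, 0.75, 0, 0, 0, 0],
    [-1, -0.07, 0.75, 0, 0, 0, 0],
    [-1, -0.07, 0.7, 0, 0, 0, 0],
    [-1, -0.06, 0.58, 0, 0, 0, 0],
    [-1, 0, 0, 0, 0, 0, 0],
    [-1, 0, 0, 0, 0, 0, 0],
  ],
)

```text
t: 42.58
ee_pos: [509.8, -82.1, 254.9]
orientation: [-3.082, -0.604, 0.004]
ft_force: [-0.1, -0.7, -3.4]
width: 23.7
grasp_force: 30.0
```

Emit:
step_arm(
  plan=[
    [-1, 0, 0, 0.4, 0, 0, 0],
    [-1, 0, 0, 0.5, 0, 0, 0],
    [-1, 0, 0, 0.5, 0, 0, 0],
    [-1, 0, 0, 0.3, 0, 0, 0],
    [-1, 0, 0, 0.14, 0, 0, 0],
    [-1, 0, 0, 0.08, 0, 0, 0],
    [-1, 0, 0, 0.04, 0, 0, 0],
    [-1, 0, 0, 0, 0, 0, 0],
    [-1, 0, 0, 0, 0, 0, 0],
  ],
)

```text
t: 43.7
ee_pos: [511.3, -82.2, 158.6]
orientation: [3.083, 0.605, 0.001]
ft_force: [-0.7, 0.2, -3.9]
width: 23.5
grasp_force: 30.0
```

Emit:
step_arm(
  plan=[
    [-1, 0, 0, 0.02, 0, 0, 0],
    [-1, 0, 0, 0.02, 0, 0, 0],
    [-1, 0, 0, 0.02, 0, 0, 0],
    [-1, 0, 0, 0, 0, 0, 0],
    [-1, 0, 0, 0, 0, 0, 0],
  ],
)

```text
t: 44.32
ee_pos: [511.0, -82.1, 155.2]
orientation: [-3.083, -0.605, 0.0]
ft_force: [-0.6, 0.7, -4.6]
width: 23.7
grasp_force: 30.0
```

Emit:
step_arm(
  plan=[
    [-1, 0, 0, 0.02, 0, 0, 0],
    [-1, 0, 0, 0.02, 0, 0, 0],
    [-1, 0, 0, 0, 0, 0, 0],
    [-1, 0, 0, 0, 0, 0, 0],
  ],
)

```text
t: 44.82
ee_pos: [511.7, -82.2, 154.5]
orientation: [3.082, 0.605, 0.002]
ft_force: [-2.9, -0.1, 9.1]
width: 23.8
grasp_force: 30.1
```

Emit:
step_arm(
  plan=[
    [0.2, 0, 0, 0, 0, 0, 0],
    [0.2, 0, 0, 0, 0, 0, 0],
    [0.2, 0, 0, 0, 0, 0, 0],
    [0.2, 0, 0, -0.3, 0, 0, 0],
    [0.2, 0, 0, -0.6, 0, 0, 0],
    [0.2, 0, 0, -0.7, 0, 0, 0],
    [0.2, 0, 0, -0.6, 0, 0, 0],
    [0.2, 0.2, -0.62, 0, 0, 0, 0],
    [0.2, 0.2, -0.62, 0, 0, 0, 0],
    [0.2, 0.2, -0.63, 0, 0, 0, 0],
    [0.2, 0.2, -0.63, 0, 0, 0, 0],
    [0.2, 0.2, -0.63, 0, 0, 0, 0],
    [0.2, 0.2, -0.63, 0, 0, 0, 0],
    [0.2, 0.2, -0.63, 0, 0, 0, 0],
    [0.2, 0.2, -0.63, 0, 0, 0, 0],
    [0.2, 0.2, -0.63, 0, 0, 0, 0],
    [0.2, 0.2, -0.63, 0, 0, 0, 0],
    [0.2, 0.2, -0.63, 0, 0, 0, 0],
    [0.2, 0.2, -0.63, 0, 0, 0, 0],
    [0.2, 0, 0, 0, 0, 0, 0],
    [0.2, 0, 0, 0, 0, 0, 0],
  ],
)

```text
$.plan: bad value
```

Run:
```python
from h import *
o=get_obs();print(o['ee_pos'],d(480.5,313,141));c=cloud(grab('wrist'))
x,y,z=481,313,168
m=(np.hypot(c[...,0]-x,c[...,1]-y)<40)&(abs(c[...,2]-z)<5);print(m.sum(),c[m].mean(0))
```

```text
[511.67371582 -82.20514328 154.51003657] [ 2.411 -7.553  0.267]
0 [nan nan nan]<stdin>:4: RuntimeWarning: Mean of empty slice.
  ret = um.true_divide(
```

That was 21 rows, so the call was refused. I'll resend it in 20.

Emit:
step_arm(
  plan=[
    [0.2, 0, 0, 0, 0, 0, 0],
    [0.2, 0, 0, 0, 0, 0, 0],
    [0.2, 0, 0, 0, 0, 0, 0],
    [0.2, 0, 0, -0.3, 0, 0, 0],
    [0.2, 0, 0, -0.6, 0, 0, 0],
    [0.2, 0, 0, -0.7, 0, 0, 0],
    [0.2, 0, 0, -0.6, 0, 0, 0],
    [0.2, 0.2, -0.62, 0, 0, 0, 0],
    [0.2, 0.2, -0.62, 0, 0, 0, 0],
    [0.2, 0.2, -0.63, 0, 0, 0, 0],
    [0.2, 0.2, -0.63, 0, 0, 0, 0],
    [0.2, 0.2, -0.63, 0, 0, 0, 0],
    [0.2, 0.2, -0.63, 0, 0, 0, 0],
    [0.2, 0.2, -0.63, 0, 0, 0, 0],
    [0.2, 0.2, -0.63, 0, 0, 0, 0],
    [0.2, 0.2, -0.63, 0, 0, 0, 0],
    [0.2, 0.2, -0.63, 0, 0, 0, 0],
    [0.2, 0.2, -0.63, 0, 0, 0, 0],
    [0.2, 0.2, -0.63, 0, 0, 0, 0],
    [0.2, 0, 0, 0, 0, 0, 0],
  ],
)

```text
t: 47.38
ee_pos: [479.4, 314.0, 264.0]
orientation: [-3.081, -0.609, -0.002]
ft_force: [0.1, -0.6, -0.1]
width: 52.9
grasp_force: 0.0
```

Run:
```python
from h import *
o=get_obs();print(o['ee_pos'],d(480.5,313,141));c=cloud(grab('wrist'))
x,y,z=481,313,168
m=(np.hypot(c[...,0]-x,c[...,1]-y)<40)&(abs(c[...,2]-z)<5);print(m.sum(),c[m].mean(0))
c=cloud(grab('top'));m=(np.hypot(c[...,0]-511,c[...,1]+82)<40)&(abs(c[...,2]-179)<5);print(m.sum(),c[m].mean(0))
```

```text
[479.41462423 314.00978391 264.01998453] [0.01  0.028 2.46 ]
685 [480.30989396 313.05846301 170.37545503]
40 [509.03934081 -83.67053537 179.24073276]
```

Emit:
step_arm(
  plan=[
    [0.2, 0.01, 0.01, 0.6, 0, 0, 0],
    [0.2, 0, 0, 0.6, 0, 0, 0],
    [0.2, 0, 0, 0.5, 0, 0, 0],
    [0.2, 0, 0, 0.4, 0, 0, 0],
    [0.2, 0, 0, 0.26, 0, 0, 0],
    [0.2, 0, 0, 0.1, 0, 0, 0],
    [0.2, 0, 0, 0, 0, 0, 0],
    [-1, 0, 0, 0, 0, 0, 0],
    [-1, 0, 0, 0, 0, 0, 0],
    [-1, 0, 0, 0, 0, 0, 0],
    [-1, 0, 0, 0, 0, 0, 0],
    [-1, 0, 0, 0, 0, 0, 0],
    [-1, 0, 0, 0, 0, 0, 0],
  ],
)

```text
t: 49.1
ee_pos: [480.4, 312.3, 140.5]
orientation: [-3.082, -0.605, -0.001]
ft_force: [-0.9, 1.0, 3.0]
width: 23.5
grasp_force: 30.0
```

Emit:
step_arm(
  plan=[
    [-1, 0, 0, -0.1, 0, 0, 0],
    [-1, 0, 0, -0.4, 0, 0, 0],
    [-1, 0, 0, -0.6, 0, 0, 0],
    [-1, 0, 0, -0.7, 0, 0, 0],
    [-1, 0, 0, -0.5, 0, 0, 0],
    [-1, 0, 0, -0.2, 0, 0, 0],
    [-1, -0.08, 0.23, 0, 0, 0, 0],
    [-1, -0.15, 0.44, 0, 0, 0, 0],
    [-1, -0.2, 0.58, 0, 0, 0, 0],
    [-1, -0.2, 0.58, 0, 0, 0, 0],
    [-1, -0.2, 0.58, 0, 0, 0, 0],
    [-1, -0.2, 0.58, 0, 0, 0, 0],
    [-1, -0.2, 0.58, 0, 0, 0, 0],
    [-1, -0.2, 0.58, 0, 0, 0, 0],
    [-1, -0.2, 0.58, 0, 0, 0, 0],
    [-1, -0.2, 0.58, 0, 0, 0, 0],
    [-1, -0.15, 0.43, 0, 0, 0, 0],
    [-1, -0.1, 0.3, 0, 0, 0, 0],
    [-1, 0, 0, 0, 0, 0, 0],
    [-1, 0, 0, 0, 0, 0, 0],
  ],
)

```text
t: 51.6
ee_pos: [497.8, -6.7, 264.9]
orientation: [-3.082, -0.605, 0.001]
ft_force: [-0.1, 0.6, -1.2]
width: 23.7
grasp_force: 30.0
```

Emit:
step_arm(
  plan=[
    [-1, 0, 0, 0.4, 0, 0, 0],
    [-1, 0, 0, 0.5, 0, 0, 0],
    [-1, 0, 0, 0.5, 0, 0, 0],
    [-1, 0, 0, 0.3, 0, 0, 0],
    [-1, 0, 0, 0.14, 0, 0, 0],
    [-1, 0, 0, 0.08, 0, 0, 0],
    [-1, 0, 0, 0.04, 0, 0, 0],
    [-1, 0, 0, 0, 0, 0, 0],
    [-1, 0, 0, 0, 0, 0, 0],
  ],
)

```text
t: 52.72
ee_pos: [498.4, -6.9, 167.6]
orientation: [3.083, 0.605, 0.001]
ft_force: [-1.2, -0.3, -2.6]
width: 23.7
grasp_force: 30.0
```

Emit:
step_arm(
  plan=[
    [-1, 0, 0, 0.02, 0, 0, 0],
    [-1, 0, 0, 0.02, 0, 0, 0],
    [-1, 0, 0, 0.02, 0, 0, 0],
    [-1, 0, 0, 0.01, 0, 0, 0],
    [-1, 0, 0, 0, 0, 0, 0],
    [-1, 0, 0, 0, 0, 0, 0],
  ],
)

```text
t: 53.48
ee_pos: [498.1, -6.9, 163.7]
orientation: [3.083, 0.605, 0.0]
ft_force: [0.4, 0.1, -1.6]
width: 23.6
grasp_force: 30.0
```

Emit:
step_arm(
  plan=[
    [-1, 0, 0, 0.02, 0, 0, 0],
    [-1, 0, 0, 0, 0, 0, 0],
  ],
)

```text
t: 53.72
ee_pos: [498.6, -6.8, 163.4]
orientation: [3.083, 0.605, 0.002]
ft_force: [-1.7, 1.5, 4.7]
width: 23.5
grasp_force: 30.0
```

Emit:
step_arm(
  plan=[
    [0.2, 0, 0, 0, 0, 0, 0],
    [0.2, 0, 0, 0, 0, 0, 0],
    [0.2, 0, 0, 0, 0, 0, 0],
    [0.2, 0, 0, -0.3, 0, 0, 0],
    [0.2, 0, 0, -0.6, 0, 0, 0],
    [0.2, 0, 0, -0.7, 0, 0, 0],
    [0.2, 0, 0, -0.4, 0, 0, 0],
    [0.2, 0.37, -0.56, 0, 0, 0, 0],
    [0.2, 0.42, -0.62, 0, 0, 0, 0],
    [0.2, 0.42, -0.62, 0, 0, 0, 0],
    [0.2, 0.42, -0.62, 0, 0, 0, 0],
    [0.2, 0.42, -0.62, 0, 0, 0, 0],
    [0.2, 0.42, -0.63, 0, 0, 0, 0],
    [0.2, 0.42, -0.63, 0, 0, 0, 0],
    [0.2, 0.42, -0.63, 0, 0, 0, 0],
    [0.2, 0.42, -0.63, 0, 0, 0, 0],
    [0.2, 0, 0, 0, 0, 0, 0],
    [0.2, 0, 0, 0, 0, 0, 0],
  ],
)

```text
t: 55.98
ee_pos: [565.4, 320.6, 263.1]
orientation: [3.082, 0.606, -0.0]
ft_force: [-0.2, -0.1, 0.3]
width: 52.6
grasp_force: 0.0
```

Run:
```python
from h import *
o=get_obs();print(o['ee_pos'],d(566.3,321,136.5));c=cloud(grab('wrist'))
x,y,z=566,320,163
m=(np.hypot(c[...,0]-x,c[...,1]-y)<40)&(abs(c[...,2]-z)<5);print(m.sum(),c[m].mean(0))
c=cloud(grab('top'));m=(np.hypot(c[...,0]-498,c[...,1]+8)<35)&(abs(c[...,2]-191)<5);print(m.sum(),c[m].mean(0))
```

```text
[565.38169033 320.56572692 263.08756579] [ 2.100e-02 -2.000e-03  2.532e+00]
658 [565.59021029 320.6800895  164.39432203]
41 [496.55017088  -6.91211177 191.92313741]
```

Emit:
step_arm(
  plan=[
    [0.2, 0.01, 0, 0.6, 0, 0, 0],
    [0.2, 0, 0, 0.6, 0, 0, 0],
    [0.2, 0, 0, 0.5, 0, 0, 0],
    [0.2, 0, 0, 0.4, 0, 0, 0],
    [0.2, 0, 0, 0.3, 0, 0, 0],
    [0.2, 0, 0, 0.12, 0, 0, 0],
    [0.2, 0, 0, 0, 0, 0, 0],
    [-1, 0, 0, 0, 0, 0, 0],
    [-1, 0, 0, 0, 0, 0, 0],
    [-1, 0, 0, 0, 0, 0, 0],
    [-1, 0, 0, 0, 0, 0, 0],
    [-1, 0, 0, 0, 0, 0, 0],
    [-1, 0, 0, 0, 0, 0, 0],
  ],
)

```text
t: 57.7
ee_pos: [566.3, 321.3, 137.1]
orientation: [-3.083, -0.605, -0.001]
ft_force: [-0.4, 0.5, 4.6]
width: 24.0
grasp_force: 30.0
```

Emit:
step_arm(
  plan=[
    [-1, 0, 0, -0.1, 0, 0, 0],
    [-1, 0, 0, -0.4, 0, 0, 0],
    [-1, 0, 0, -0.6, 0, 0, 0],
    [-1, 0, 0, -0.7, 0, 0, 0],
    [-1, 0, 0, -0.5, 0, 0, 0],
    [-1, 0, 0, -0.2, 0, 0, 0],
    [-1, -0.1, 0.24, 0, 0, 0, 0],
    [-1, -0.2, 0.48, 0, 0, 0, 0],
    [-1, -0.24, 0.56, 0, 0, 0, 0],
    [-1, -0.24, 0.56, 0, 0, 0, 0],
    [-1, -0.24, 0.56, 0, 0, 0, 0],
    [-1, -0.24, 0.56, 0, 0, 0, 0],
    [-1, -0.24, 0.56, 0, 0, 0, 0],
    [-1, -0.24, 0.56, 0, 0, 0, 0],
    [-1, -0.24, 0.56, 0, 0, 0, 0],
    [-1, -0.15, 0.36, 0, 0, 0, 0],
    [-1, -0.1, 0.19, 0, 0, 0, 0],
    [-1, 0, 0, 0, 0, 0, 0],
    [-1, 0, 0, 0, 0, 0, 0],
  ],
)

```text
t: 60.08
ee_pos: [561.0, 39.4, 261.6]
orientation: [-3.082, -0.606, -0.0]
ft_force: [0.0, 0.7, -1.2]
width: 24.0
grasp_force: 30.0
```

Emit:
step_arm(
  plan=[
    [-1, 0, 0, 0.4, 0, 0, 0],
    [-1, 0, 0, 0.5, 0, 0, 0],
    [-1, 0, 0, 0.5, 0, 0, 0],
    [-1, 0, 0, 0.3, 0, 0, 0],
    [-1, 0, 0, 0.14, 0, 0, 0],
    [-1, 0, 0, 0.08, 0, 0, 0],
    [-1, 0, 0, 0.04, 0, 0, 0],
    [-1, 0, 0, 0, 0, 0, 0],
    [-1, 0, 0, 0, 0, 0, 0],
  ],
)

```text
t: 61.2
ee_pos: [561.2, 38.8, 164.1]
orientation: [3.083, 0.605, 0.001]
ft_force: [0.7, 0.1, -2.6]
width: 23.6
grasp_force: 30.0
```

Emit:
step_arm(
  plan=[
    [-1, 0, 0, 0.02, 0, 0, 0],
    [-1, 0, 0, 0.02, 0, 0, 0],
    [-1, 0, 0, 0.02, 0, 0, 0],
    [-1, 0, 0, 0.01, 0, 0, 0],
    [-1, 0, 0, 0, 0, 0, 0],
    [-1, 0, 0, 0, 0, 0, 0],
  ],
)

```text
t: 61.95
ee_pos: [561.0, 38.8, 160.2]
orientation: [-3.083, -0.605, 0.0]
ft_force: [-0.2, 0.7, -2.4]
width: 23.3
grasp_force: 30.0
```

Emit:
step_arm(
  plan=[
    [-1, 0, 0, 0.02, 0, 0, 0],
    [-1, 0, 0, 0.02, 0, 0, 0],
    [-1, 0, 0, 0, 0, 0, 0],
  ],
)

```text
t: 62.32
ee_pos: [562.0, 38.9, 160.1]
orientation: [3.083, 0.605, 0.004]
ft_force: [-3.1, -0.1, 12.7]
width: 23.5
grasp_force: 30.1
```

Emit:
step_arm(
  plan=[
    [0.2, 0, 0, 0, 0, 0, 0],
    [0.2, 0, 0, 0, 0, 0, 0],
    [0.2, 0, 0, 0, 0, 0, 0],
    [0.2, 0, 0, -0.3, 0, 0, 0],
    [0.2, 0, 0, -0.6, 0, 0, 0],
    [0.2, 0, 0, -0.8, 0, 0, 0],
    [0.2, 0, 0, -0.8, 0, 0, 0],
    [0.2, 0, 0, -0.8, 0, 0, 0],
    [0.2, 0, 0, -0.8, 0, 0, 0],
    [0.2, -0.7, 0, 0, 0, 0, 0],
    [0.2, -0.7, 0, 0, 0, 0, 0],
    [0.2, 0, 0, 0, 0, 0, 0],
    [0.2, 0, 0, 0, 0, 0, 0],
  ],
)

```text
t: 63.95
ee_pos: [496.9, 12.4, 364.1]
orientation: [3.083, 0.605, 0.003]
ft_force: [1.7, -0.1, 0.7]
width: 52.3
grasp_force: 0.0
```

Run:
```python
from h import *
w=grab('wrist');s=grab('scene');save(s,'s9.png',(180,60,460,400),1.7);c=cloud(w)
for n,(x,y),zt in(('red',(561,38.5),185),('dark',(498.5,-7),191),('white',(511,-82),179)):
    m=(np.hypot(c[...,0]-x,c[...,1]-y)<30)&(abs(c[...,2]-zt)<5);q=c[m];print(n,len(q),q.mean(0).round(1) if len(q) else '')
c=cloud(s);rr=np.hypot(c[...,0]-471.5,c[...,1]+324.3);m=(rr<45)&(c[...,2]>103);print('pot',c[m].mean(0))
```

```text
red 456 [559.7  37.9 187.5]
dark 418 [498.3  -6.4 193.4]
white 391 [510.4 -82.3 181.3]
pot [ 472.99039589 -324.72586116  105.83933623]
```

View pics/s9.png

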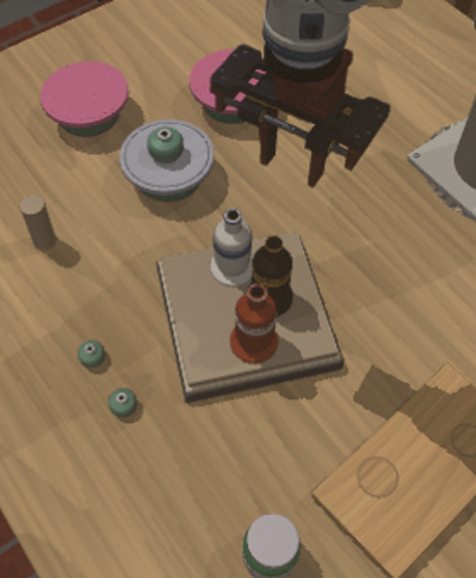

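The final scene view shows all three bottles upright on their own cookies: white (232,245), dark (272,280) and red (255,325). The pot is centred on the silver wheel at (165,145), the post (38,222) and jar (271,543) are still standing, and the arm is clear. I'm handing in.

```bash
python3 -c "
from workcell import ctrl
print(ctrl.close_job())"
```

```text
the job is handed in; nothing more can be done
None
```

The job is handed in, with no verdict returned: by my last camera check the three bottles stand upright within about 2 mm of the middles of their own cookies, the bud pot is within about 2 mm of the banding wheel's axis, and the glaze jar and kiln post are still standing and looked undisturbed.

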